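# Show the wax block to the inspection camera

## Task

Pull the block drawer wide open by its handle, take out the one specimen carrier that has a wax block on it, gripping the bare narrow edges of its plate and not the wax, and hold it up in the air at the inspection camera's viewing point: wax face centred on the point and square to the slanting lens, upright in the camera's picture. Leave the drawer open and the two empty carriers standing in the rack, do not bump the camera or its stand, and disturb nothing else. Finish while still holding the carrier steady there; do not put it down or let go.

Things in the scene. Friction and masses are not known exactly. Their poses are not given: they have to be found in the camera images.
- drawer (a joint): opening of the drawer in m: 0 closed (at the start), 0.16 at its stop; slides towards the robot along -x of drawer_handle, about 1 N of friction, stays where left. Its white unit is fixed: 260 mm deep, 280 wide, 100 high. The drawer front is 15 mm thick, its top edge 99 mm above the bench; drawer side walls reach 64 mm above the bench, 238 mm apart inside
- drawer_handle (a point): centre of the drawer's steel bar handle, moves with the drawer; x axis points into the unit (closing direction), y along the bar, z up. Bar 120 mm long, 11 mm thick, axis 40 mm clear of the drawer front and 74 mm above the bench, on a thin post 55 mm either side of the centre
- rack_middle (a point): floor of the middle one of three places of the grey rack in the drawer, 140 mm further in than the bar (same axes as drawer_handle), 32 mm above the bench; moves with the drawer, hidden while it is closed. Places 70 mm apart along y; in each a carrier stands in a groove 10 mm wide, 10 mm deep, with end stops 5 mm high. Space beside the standing carriers is free
- block: the wanted carrier (29 g): upright aluminium plate 8 mm thick (x), 28 wide (y), 40 high (z) with a pale wax block on its +x face; stands in any one of the three rack places, wax towards the drawer's rear. Origin: centre of the plate's underside; x out of the wax face, z up. Grip it across its 28 mm width, on the narrow edges
- wax: the pale wax block fixed to the wanted carrier's +x face: 9 mm thick, 20 mm wide, 24 mm high, spanning 13 to 37 mm above the plate's underside, 4 mm narrower than the plate on each side. Origin: on the plate's +x face, 25 mm above its underside; same axes as block. Not to be gripped
- wax_face (a point): centre of the outer wax face: 13 mm along +x and 25 mm along +z from block's origin; same axes as block
- plate_back (a point): point on the bare back of the wanted carrier's plate, 17 mm straight behind wax_face (4 mm along -x and 25 mm along +z from block's origin)
- empty_a: empty carrier: the same aluminium plate, 8 x 28 x 40 mm, without wax, standing in another rack place; origin at the centre of its underside, z up. Leave it
- empty_b: second empty carrier, like empty_a. Leave it
- stand: camera stand, fixed to the bench: grey base plate 130 x 120 x 16 mm, steel column 22 mm thick, 416 mm tall, 30 mm along +x from the origin. Origin: on the bench, 10 mm towards -x from the base plate's centre; -x is the way the camera looks, seen from above. A clamped carriage on the column carries the white camera head (46 mm, lens with a 60 mm ring lamp)
- view_point (a point): viewing point in free air on the lens axis, 120 mm before the lens, 0.18 to 0.25 m above the bench (differs each time). x axis points to the lens (25 degrees upward), y sideways and level, z up in the camera's picture. The carrier is presented rightly when wax_face is at this point and block's x, y, z axes are parallel to these
- mould: small round steel dish, 60 mm across, 14 mm high, standing about the middle of the drawer unit's top (100 mm above the bench); origin at its underside. Leave it
- jar: amber jar, 48 mm across, 70 mm high, on the bench; origin at its underside. Leave it
- slide_box: blue slide box, 87 x 92 mm, 30 mm high, on the bench; origin at its underside. Leave it
- brush: small brush, 170 mm long, lying on the bench along its x axis. Leave it
- clamp: spare specimen clamp, dark steel base 55 x 50 mm with two jaws, 44 mm high, with a screw knob reaching 69 mm along +x from its origin; origin at its underside. Leave it

How it is judged:
On the way, in this order (a step that is already met when the one before it is completed fails the run):
1. the drawer is pulled open by more than 120 mm (value of joint drawer above 0.12 m), for 0.2 s.
2. the carrier with the wax is held by the fingers, lifted clear of the drawer (z of block in the frame of rack_middle above 0.07 m and contact force between block and the fingers above 1 N), for 0.2 s.
At the end, for the whole second after the job is handed in: wax carrier in the air in the grip (over 1 N), clear of the stand; wax face centre within 15 mm of the viewing point, square to the lens and upright within 0.2 rad; under 30 mm/s; drawer open over 110 mm; empty carriers standing in their places (6 mm in height, 8 mm along x, 0.25 rad) (distance between wax_face and view_point below 0.015 m and angle between the x axis of block and the x axis of view_point, either way round below 0.2 rad and angle between the z axis of block and the z axis of view_point, either way round below 0.2 rad and x of plate_back in the frame of view_point below 0 m and angle between block's own z axis and vertical below 1 rad and height (world z) of block above 0.1 m and contact force between block and stand below 0.2 N and contact force between block and the fingers above 1 N and linear speed of block below 0.03 m/s and value of joint drawer above 0.11 m and z of empty_a in the frame of rack_middle between -0.006 and 0.006 m and x of empty_a in the frame of rack_middle between -0.008 and 0.008 m and angle between each of empty_a, empty_b's own z axis and vertical below 0.25 rad and z of empty_b in the frame of rack_middle between -0.006 and 0.006 m and x of empty_b in the frame of rack_middle between -0.008 and 0.008 m); the arm keeps its last pose, push and grip.
It fails at once if the fingers press on the wax (more than 2 N) (contact force between the fingers and wax above 2 N).
It fails at once if the camera or its stand is bumped (more than 4 N) or displaced by more than 8 mm (contact force between any of the arm, the fingers, block and stand above 4 N or distance of view_point from where it was at the start of the episode above 0.008 m).
It fails at once if another thing on the bench or on the unit is displaced by more than 30 mm (distance of any of mould, jar, slide_box, brush, clamp from where it was at the start of the episode above 0.03 m).
It fails at once if an empty carrier is lifted out of the rack (more than 15 mm) or tipped over (0.5 rad) (z of any of empty_a, empty_b in the frame of rack_middle above 0.015 m or angle between any of empty_a, empty_b's own z axis and vertical above 0.5 rad).
It also fails if it takes over 59 s, if anything falls off the work surface, if the arm or the gripper's body presses on something with over 40 N, if the wrist force passes 120 N, or if a joint passes its speed limit or range.

## Robot

A 6-joint arm with a two-finger parallel gripper is mounted at the origin on the work surface. World frame = base frame: x ahead of the robot, y to its left, z up, the work surface at z = 0. Lengths are in m, angles in rad, forces in N, time in s.
With the tool pointing down it reaches from about 0.3 to 0.775 m from the base axis. Payload 14.6 kg.
Tool frame: the origin (TCP) lies at the centre of the arm's flange, where the gripper is bolted on; the fingertips stand 199 mm ahead of it and the grasp point (between the pads) lies ctrl.tcp_to_grasp ahead of it (ctrl.tcp_to_grasp is the distance from the TCP to the grasp point, in m); z points along the fingers, y is the line along which they close (so a half turn about z gives the same grasp; the last joint's range is limited). The gripper opens to 94 mm and grips with 3 to 60 N. Pads are 16 mm wide; open, the fingers measure 119 mm over their backs; the gripper's body (75 mm by 177 mm) begins 78 mm behind the grasp point.
Start: joints at [1.069, 0.3, 1.521, -0, 1.321, -0.067], TCP at [0.232, 0.499, 0.405] pointing down, gripper open.
Joint ranges: [-3.03, 3.03], [-0.79, 2.21], [0.23, 2.52], [-1.04, 4.18], [0, 3.07], [-2.55, 2.55]. Speed limits (rad/s): [2.22, 2.22, 2.57, 3.14, 3.14, 3.14].

## Interface

Orientations are given as [roll, pitch, yaw] about the fixed x, y, z axes, in that order (R = Rz(yaw) Ry(pitch) Rx(roll)).
In Python, from station import ctrl gives the robot as it stands. The module is installed in compiled form; this text tells all that it offers.
- The arm moves only by the shell command python3 -m jog 'ROWS' [OPENING] [FORCE]. ROWS is JSON, a list of rows, each a list of 6 numbers: the shift along the tool's x, y, z in cm, then the turn, a rotation vector about the tool's x, y, z in rad. In form: [[tx, ty, tz, ax, ay, az], ...]. A call has 1 to 8 rows; each row is the pose to reach, as a shift and turn from the pose commanded when the call began, along the tool's axes at that moment; what a row does not reach only later rows make up. A row lasts 1/10 s, in which the tool goes at most 50 mm and 8.59 degrees, less where a joint would pass 70% of its speed; a pose out of reach is approached as far as the arm can. A call with a gripper value outside its range is refused whole. OPENING is the opening in per cent of the stroke, from 0 (shut) to 100 (fully open), set as the call begins (- or left out, the last holds). The fingers move at their own pace and stop on an object; FORCE is the grip in N (left out, the last holds). Time passes only in rows, so rows that repeat a pose let the fingers close. It gives the time, the measured TCP pose, the force, the opening and the grip force at its end, in the units of the state.
- ctrl.get_obs(): the state, without advancing time (a new reading comes with each control period).
- ctrl.camera(name): name is "scene" or "side" or "wrist"; returns a dict with "img" (400x640x3 uint8, blue, green, red), "intrinsics" (3x3 intrinsics, pixels), "k1" (the pictures are not rectified: a ray, as slopes to the right and down, at radius r is drawn at 1 + k1 r^2 times it, then the intrinsics apply), "R" (3x3) and "t" (3): a world point X has camera coordinates R X + t. Camera axes: x right, y down, z forward; pixel columns grow to the right and rows downward; lengths in m; the calibration is good to about 2 mm. A picture is of the moment at which its call begins. There is no depth.
- ctrl.hand_in(): hands the job in; it is judged then, once.
The state is a dict: "time_s": time; "qpos": joint angles; "joint_vel": joint speeds; "tau": joint torques, N m; "ee_pos": TCP position; "eef_rot": TCP orientation; "force": force on the tool from outside, world axes, zero at the start; "moment": the same for the moment, N m; "grip_width": finger opening in m; "grip_force": force on a finger pad.
Only numpy, scipy, OpenCV 4.12 (cv2) and the standard library are available. Lean on these libraries where they do the work, as an engineer would, in place of code of your own. Each camera call takes 0.05 s, during which the arm holds its last target. There are 200 camera calls.

## Working session

There is one attempt and no reset: what is moved stays moved. The work goes in short steps, Python scripts to look and compute and a shell command to move; the robot and the scene stay as the last step left them, time stands still between calls to the robot, and variables do not carry over. Pictures are saved under pics/ and viewed, at most 10 in all, crops included, and the job is handed in when it is done.

```bash
mkdir -p pics; cat > h.py <<'E'
import numpy as np, cv2
from station import ctrl
from scipy.spatial.transform import Rotation as Ro
def ray(c,u,v):
    K=c["intrinsics"];x=(u-K[0,2])/K[0,0];y=(v-K[1,2])/K[1,1]
    d=np.array([x,y]);s=d.copy()
    for _ in range(20): s=d/(1+c["k1"]*(s@s))
    R=np.array(c["R"]);t=np.array(c["t"])
    r=R.T@np.array([s[0],s[1],1]);return -R.T@t,r/np.linalg.norm(r)
def plane(c,u,v,z):
    o,r=ray(c,u,v);return o+r*(z-o[2])/r[2]
def tri(c1,p1,c2,p2):
    A=np.zeros((3,3));b=np.zeros(3);rs=[]
    for c,p in((c1,p1),(c2,p2)):
        o,r=ray(c,*p);M=np.eye(3)-np.outer(r,r);A+=M;b+=M@o;rs.append((o,r))
    X=np.linalg.solve(A,b);return X,[np.linalg.norm(np.cross(X-o,r)) for o,r in rs]
def proj(c,X):
    p=np.array(c["R"])@X+np.array(c["t"]);s=p[:2]/p[2];s=s*(1+c["k1"]*(s@s));K=c["intrinsics"]
    return np.array([K[0,0]*s[0]+K[0,2],K[1,1]*s[1]+K[1,2]])
def snap(n,f=None):
    import pickle
    c=ctrl.camera(n);c={k:(np.array(v) if not isinstance(v,(float,int,str)) else v) for k,v in c.items()}
    if f: cv2.imwrite(f"pics/{f}.png",c["img"]);pickle.dump(c,open(f"pics/{f}.pkl","wb"))
    return c
def load(f):
    import pickle
    return pickle.load(open(f"pics/{f}.pkl","rb"))
E
python3 - <<'E'
from h import *
for n in("scene","side","wrist"):
    c=snap(n,n+"0");print(n,(-c["R"].T@c["t"]).round(3),c["R"][2].round(2),c["intrinsics"][0,0],c["k1"])
o=ctrl.get_obs();print(o,ctrl.tcp_to_grasp)
a=np.vstack([load("scene0")["img"],load("side0")["img"]]);cv2.imwrite("pics/both0.png",cv2.resize(a,None,fx=.75,fy=.75))
E
```

```text
scene [1.155 0.294 1.166] [-0.46 -0.24 -0.85] 389.05206752378257 -0.0252692768351266
side [ 0.377 -0.646  0.962] [ 0.18  0.6  -0.78] 371.35927783061146 -0.051260794355404864
wrist [0.154 0.534 0.382] [ 0.26 -0.12 -0.96] 350.33995150850757 -0.04507762880495114
{'time_s': 0.15, 'qpos': array([ 1.06941995e+00,  3.00349735e-01,  1.52141376e+00, -2.59445882e-05,
        1.32068849e+00, -6.66338900e-02]), 'joint_vel': array([ 0.00023649, -0.00194968, -0.00269426, -0.00122333,  0.00011074,
        0.00065059]), 'tau': array([-3.61190109e-05, -5.31959152e+01, -3.52821851e+01,  7.07961945e-02,
        2.36217503e-02, -3.92478728e-05]), 'ee_pos': array([0.23166025, 0.49881336, 0.40422361]), 'eef_rot': array([-3.14073356e+00, -3.21419027e-05,  2.70685659e+00]), 'force': array([ 0.03164224, -0.19221454,  0.10227947]), 'moment': array([ 0.02891214,  0.01300248, -0.07374948]), 'grip_force': 0.0, 'grip_width': 0.09430426136358787} 0.1804
```

View pics/scene0.png

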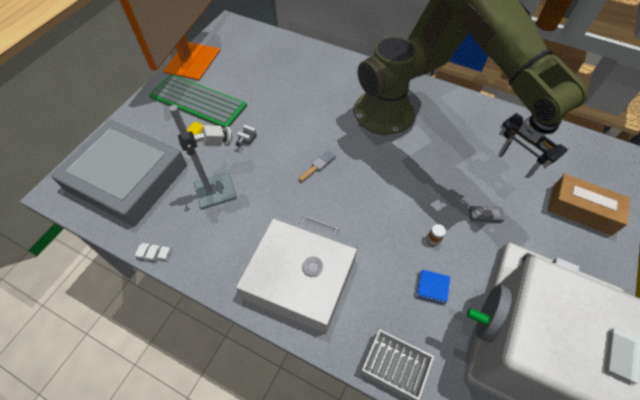

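View pics/side0.png

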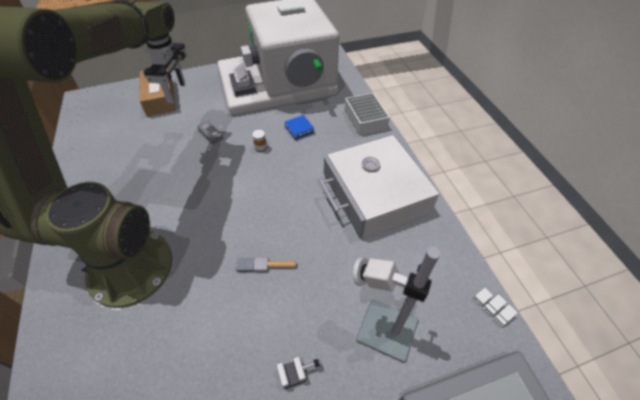

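The scene view shows the unit with handle near (320,225), and the stand base at (215,190) with the camera head at about (213,133). In the side view they are at (335,200), (388,330) and (375,272). I'll enlarge both areas.

```bash
python3 - <<'E'
from h import *
def crop(f,x,y,w,h,s):
    im=cv2.resize(load(f)["img"][y:y+h,x:x+w],None,fx=s,fy=s,interpolation=cv2.INTER_CUBIC)
    for k in range(0,w,20): cv2.putText(im,str(x+k),(int(k*s),8),0,.3,(0,0,255),1);cv2.line(im,(int(k*s),10),(int(k*s),14),(0,0,255),1)
    for k in range(0,h,20): cv2.putText(im,str(y+k),(0,int(k*s)+4),0,.3,(0,0,255),1)
    return im
a=np.vstack([np.hstack([crop("scene0",230,210,133,100,3),crop("side0",315,130,133,100,3)]),np.hstack([crop("scene0",150,95,133,120,3),crop("side0",320,240,133,120,3)])])
print(a.shape);cv2.imwrite("pics/z0.png",a[:600,:800])
E
```

```text
(660, 798, 3)
```

View pics/z0.png

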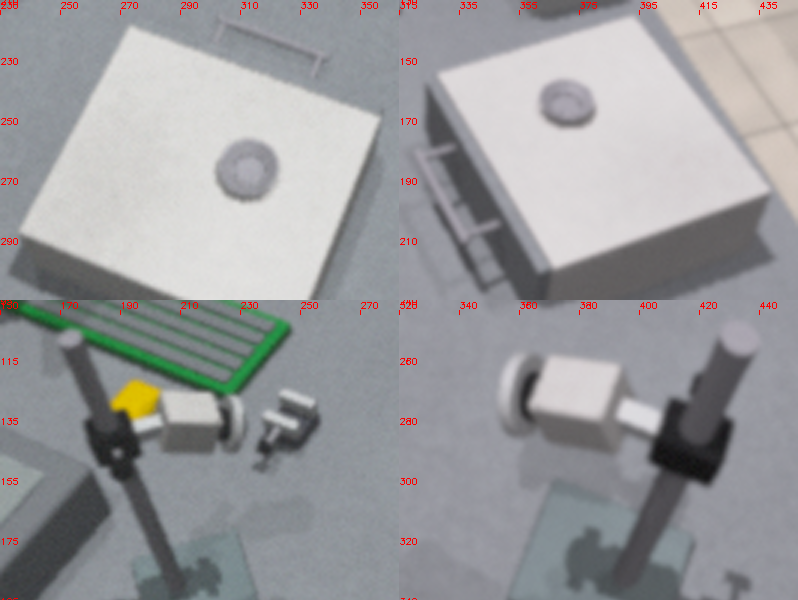

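The crops give these points:
- **Handle bar:** ends in scene at (303,217) and (339,229), in side at (321,180) and (338,210).
- **Ring lamp:** (228,135) and (360,271).
- **Column top:** (174,108) and (434,254).

Next I triangulate.

```bash
python3 - <<'E'
from h import *
s=load("scene0");d=load("side0")
def T(n,a,b):
    X,e=tri(s,a,d,b);print(n,X.round(4),"err",round(e[0],4));return X
a=T("barL",(303,216.7),(321.3,180));b=T("barR",(339,229),(337.7,210))
a=T("barA",(303,216.7),(337.7,210));b=T("barB",(339,229),(321.3,180))
for u in((303,216.7),(339,229)):print("sc z.074",plane(s,*u,.074).round(4))
for u in((321.3,180),(337.7,210)):print("si z.074",plane(d,*u,.074).round(4))
for u in((273.3,219),(356.7,249.3),(237.3,287.3)):print("sc top",plane(s,*u,.1).round(4))
for u in((328,155),(365.3,220),(393.7,135),(438.7,193.3)):print("si top",plane(d,*u,.1).round(4))
ct=T("coltop",(173.7,108.3),(434,254));cb=T("colbot",(210,191),(396,333))
r=T("ring",(227.7,135.3),(359.7,271))
h=T("headc",(213.3,135.7),(380,274))
v=r-ct;print("dir yaw",np.degrees(np.arctan2(v[1],v[0])))
# base plate corners by colour in side
for c,n in((s,"sc"),(d,"si")):
    hsv=cv2.cvtColor(c["img"],cv2.COLOR_BGR2HSV)
    p=proj(c,np.array([cb[0],cb[1],.016])).astype(int);print(n,p,hsv[p[1]-3:p[1]+12:4,p[0]-16:p[0]+18:6].tolist())
w=load("wrist0");print(w["R"].round(3).tolist(),w["t"])
E
```

```text
barL [0.6243 0.0017 0.1423] err 0.0375
barR [0.6153 0.0451 0.001 ] err 0.0454
barA [ 0.625  -0.0382  0.0707] err 0.0011
barB [0.614  0.0859 0.074 ] err 0.0007
sc z.074 [ 0.6257 -0.0367  0.074 ]
sc z.074 [0.6133 0.0863 0.074 ]
si z.074 [0.6145 0.0853 0.074 ]
si z.074 [ 0.6249 -0.0413  0.074 ]
sc top [ 0.688 -0.108  0.1  ]
sc top [0.6641 0.1683 0.1   ]
sc top [ 0.9272 -0.0858  0.1   ]
si top [0.6612 0.1596 0.1   ]
si top [ 0.6801 -0.1155  0.1   ]
si top [0.9056 0.1825 0.1   ]
si top [ 0.9259 -0.0925  0.1   ]
coltop [ 0.6534 -0.4062  0.4116] err 0.002
colbot [ 0.6539 -0.4059  0.007 ] err 0.0033
ring [ 0.5651 -0.3273  0.2546] err 0.0009
headc [ 0.5974 -0.3538  0.2718] err 0.001
dir yaw 138.2006100072332
sc [208 189] [[[104, 18, 155], [95, 34, 143], [103, 21, 85], [90, 10, 73], [95, 30, 93], [98, 31, 99]], [[106, 18, 154], [93, 31, 99], [99, 27, 95], [114, 18, 72], [93, 26, 99], [96, 34, 121]], [[100, 21, 144], [95, 29, 97], [100, 39, 97], [98, 30, 95], [96, 34, 144], [101, 35, 140]], [[105, 20, 101], [97, 26, 126], [94, 28, 145], [98, 31, 130], [93, 33, 149], [94, 33, 133]]]
si [395 331] [[[100, 24, 96], [99, 27, 95], [105, 23, 88], [128, 13, 80], [103, 23, 98], [101, 28, 128]], [[99, 27, 94], [100, 25, 92], [113, 13, 78], [128, 13, 79], [100, 23, 98], [103, 23, 98]], [[103, 29, 107], [99, 28, 117], [101, 24, 85], [99, 19, 92], [99, 26, 97], [100, 23, 98]], [[101, 30, 138], [102, 28, 137], [101, 27, 134], [102, 26, 99], [98, 29, 98], [99, 26, 97]]]
[[0.422, 0.907, -0.001], [0.868, -0.404, 0.288], [0.261, -0.123, -0.958]] [-0.54839977 -0.02886276  0.39142901]
```

```bash
cat >> h.py <<'E'
def down(yaw): return Ro.from_euler("xyz",[np.pi,0,yaw])
def row(pos,R):
    o=ctrl.get_obs();C=Ro.from_euler("xyz",o["eef_rot"])
    print("row",(C.inv().apply(np.array(pos)-o["ee_pos"])*100).round(2).tolist(),(C.inv()*R).as_rotvec().round(3).tolist(),"t",round(o["time_s"],2))
E
python3 - <<'E'
from h import *
row([.6195,.0235,.35],down(1.66))
E
```

```text
row [-55.2, -26.77, 5.44] [-0.001, 0.0, 1.047] t 0.15
```

```bash
R='[-55.2,-26.8,5.4,0,0,1.047]'; python3 -m jog '[[-55.2,-26.8,5.4,0,0,1.047],[-55.2,-26.8,5.4,0,0,1.047],[-55.2,-26.8,5.4,0,0,1.047],[-55.2,-26.8,5.4,0,0,1.047],[-55.2,-26.8,5.4,0,0,1.047],[-55.2,-26.8,5.4,0,0,1.047],[-55.2,-26.8,5.4,0,0,1.047],[-55.2,-26.8,5.4,0,0,1.047]]' 37; python3 -c "
from h import *
row([.6195,.0235,.35],down(1.66))"
```

```text
time_s: 0.95
ee_pos: [0.4844, 0.1881, 0.3694]
eef_rot: [-3.142, 0.0, 1.654]
force: [0.4, 1.4, -0.0]
grip_width: 0.0357
grip_force: 0.0
row [-17.53, 12.09, 1.94] [-0.0, 0.0, -0.006] t 0.95
```

```bash
python3 -m jog '[[-17.5,12.1,1.9,0,0,0],[-17.5,12.1,1.9,0,0,0],[-17.5,12.1,1.9,0,0,0],[-17.5,12.1,1.9,0,0,0],[-17.5,12.1,1.9,0,0,0],[-17.5,12.1,1.9,0,0,0],[-17.5,12.1,1.9,0,0,0]]'; python3 -c "
from h import *
row([.6195,.0235,.35],down(1.66))
c=snap('wrist','wrist1');print(proj(c,np.array([.6195,.0235,.074])),proj(c,np.array([.625,-.038,.074])),proj(c,np.array([.614,.086,.074])))"
```

```text
time_s: 1.65
ee_pos: [0.619, 0.0273, 0.3504]
eef_rot: [-3.141, -0.0, 1.66]
force: [0.6, 1.1, 0.2]
grip_width: 0.0343
grip_force: 0.0
row [-0.38, 0.01, 0.04] [-0.001, -0.0, 0.0] t 1.65
[326.29000868 211.96036308] [326.24705984 283.08554085] [326.45726669 129.22707718]
```

View pics/wrist1.png

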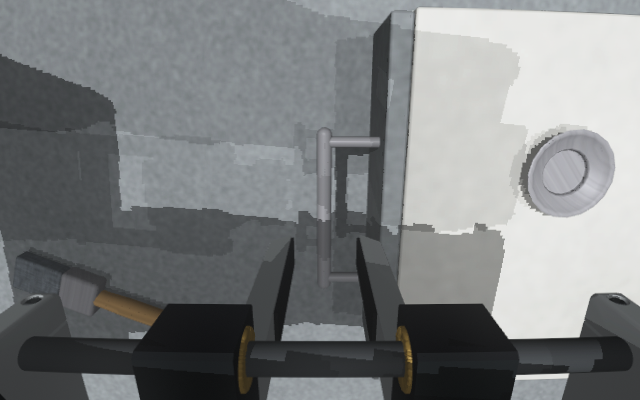

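The bar spans (324,130) to (324,285), sits between the fingers and agrees with the estimate. I'll descend, grip and pull.

```bash
python3 -m jog '[[-0.4,0,4,0,0,0],[-0.4,0,8,0,0,0],[-0.4,0,9.6,0,0,0],[-0.4,0,9.6,0,0,0],[-0.4,0,9.6,0,0,0]]' && python3 -m jog '[[0,0,0,0,0,0],[0,0,0,0,0,0],[0,0,0,0,0,0],[0,0,0,0,0,0],[0,0,0,0,0,0]]' 0 20
```

```text
time_s: 2.2
ee_pos: [0.6202, 0.0231, 0.2565]
eef_rot: [3.14, 0.0, 1.661]
force: [-0.2, -0.9, 0.8]
grip_width: 0.0349
grip_force: 0.0
time_s: 2.7
ee_pos: [0.6192, 0.0224, 0.2554]
eef_rot: [-3.138, -0.0, 1.66]
force: [-15.3, -0.3, 13.8]
grip_width: 0.0103
grip_force: 20.0
```

Bar gripped. Pull 15.7 cm along tool −y.

```bash
python3 -m jog '[[0,-2.5,0,0,0,0],[0,-5,0,0,0,0],[0,-7.5,0,0,0,0],[0,-10,0,0,0,0],[0,-12.5,0,0,0,0],[0,-14.5,0,0,0,0],[0,-15.6,0,0,0,0],[0,-15.6,0,0,0,0]]' && python3 -m jog '[[0,0,0,0,0,0],[0,0,0,0,0,0]]' && python3 -m jog '[[0,0,0,0,0,0],[0,0,0,0,0,0],[0,0,0,0,0,0],[0,0,0,0,0,0]]' 37
```

```text
time_s: 3.5
ee_pos: [0.4637, 0.0088, 0.2553]
eef_rot: [3.141, -0.001, 1.66]
force: [-1.1, 5.8, 2.3]
grip_width: 0.01
grip_force: 20.0
time_s: 3.7
ee_pos: [0.4647, 0.0089, 0.2553]
eef_rot: [3.141, -0.001, 1.66]
force: [-1.7, 5.5, 4.8]
grip_width: 0.0104
grip_force: 20.0
time_s: 4.1
ee_pos: [0.4645, 0.0085, 0.2546]
eef_rot: [-3.142, 0.0, 1.66]
force: [-0.1, -0.3, -0.7]
grip_width: 0.0342
grip_force: 0.0
```

```bash
python3 -m jog '[[0,0,-5,0,0,0],[0,0,-10,0,0,0],[0,0,-14,0,0,0],[0,0,-14,0,0,-0.15],[0,0,-14,0,0,-0.3],[0,0,-14,0,0,-0.45],[0,0,-14,0,0,-0.6],[0,0,-14,0,0,-0.6]]' 53
python3 -m jog '[[0,7,0,0,0,-0.97],[0,14,0,0,0,-0.97],[0,14,0,0,0,-0.97],[0,14,0,0,0,-0.97],[0,14,0,0,0,-0.97],[0,14,0,0,0,-0.97],[0,14,0,0,0,-0.97],[0,14,0,0,0,-0.97]]'
python3 - <<'E'
from h import *
row([.604,.022,.39],down(3.23))
s=snap("scene","scene2");d=snap("side","side2");w=snap("wrist","wrist2")
def crop(c,x,y):
    im=cv2.resize(c["img"][y:y+75,x:x+100],None,fx=4,fy=4,interpolation=cv2.INTER_CUBIC)
    for k in range(0,100,20): cv2.putText(im,str(x+k),(k*4,8),0,.3,(0,0,255),1)
    for k in range(0,75,20): cv2.putText(im,str(y+k),(0,k*4+4),0,.3,(0,0,255),1)
    return im
P=np.array([.604,.022,.06]);a,b=proj(s,P).astype(int),proj(d,P).astype(int);print(a,b,proj(w,P))
cv2.imwrite("pics/z2.png",np.vstack([np.hstack([crop(s,a[0]-50,a[1]-37),crop(d,b[0]-50,b[1]-37)]),cv2.resize(w["img"],(800,500))[120:420]]))
E
```

```text
time_s: 4.9
ee_pos: [0.4645, 0.0085, 0.3946]
eef_rot: [-3.141, 0.0, 2.262]
force: [-0.1, 0.5, -0.1]
grip_width: 0.0494
grip_force: 0.0
time_s: 5.7
ee_pos: [0.5726, 0.0976, 0.3944]
eef_rot: [-3.142, -0.0, -3.057]
force: [-0.2, 0.1, 0.4]
grip_width: 0.0496
grip_force: 0.0
row [-2.49, -7.8, 0.44] [-0.0, -0.0, -0.004] t 5.7
[322 220] [324 198] [243.61926786 214.78535272]
```

View pics/z2.png

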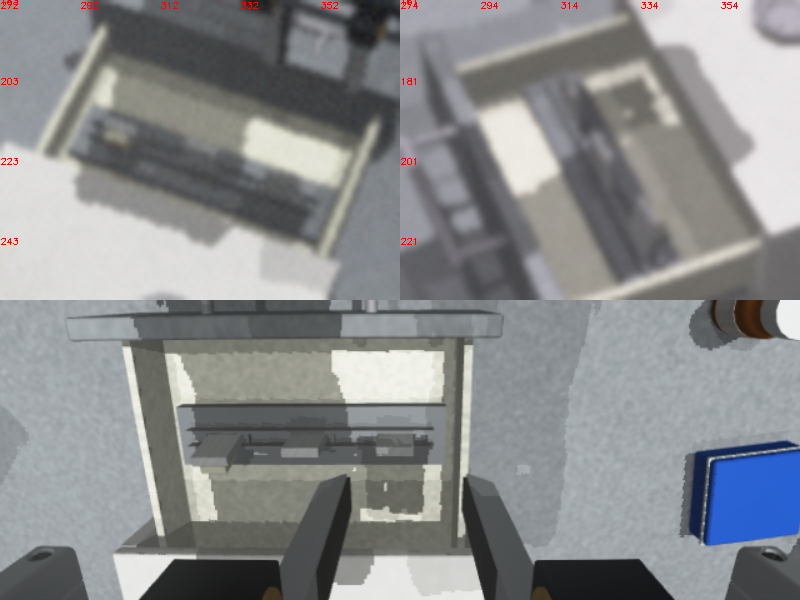

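The wax carrier is the left one in the wrist view, at about (215,455) in the mosaic, which is the −y place. The scene crop agrees, with pale wax at (300,214). I'll move above it and look.

```bash
python3 -c "
from h import *
row([.610,-.048,.32],down(3.23))"
```

```text
row [-2.51, -14.82, 7.45] [-0.0, -0.0, -0.005] t 5.85
```

```bash
python3 -m jog '[[-2.5,-5,1,0,0,0],[-2.5,-10,3,0,0,0],[-2.5,-14.8,6,0,0,0],[-2.5,-14.8,7.5,0,0,0],[-2.5,-14.8,7.5,0,0,0],[-2.5,-14.8,7.5,0,0,0]]'
python3 - <<'E'
from h import *
w=snap("wrist","wrist3")
im=w["img"].copy()
print(ctrl.get_obs()["ee_pos"])
cv2.imwrite("pics/w3.png",cv2.resize(im[100:400,180:460],None,fx=2,fy=2))
for X in ([.610,-.048,.072],[.604,.022,.072]):print(proj(w,np.array(X)))
E
```

```text
time_s: 6.45
ee_pos: [0.6106, -0.0472, 0.3202]
eef_rot: [3.141, 0.0, -3.055]
force: [0.5, 0.1, -0.3]
grip_width: 0.0499
grip_force: 0.0
[ 0.61070336 -0.04663352  0.32096906]
[324.92581591 221.10923586]
[426.55426139 221.01845184]
```

View pics/w3.png

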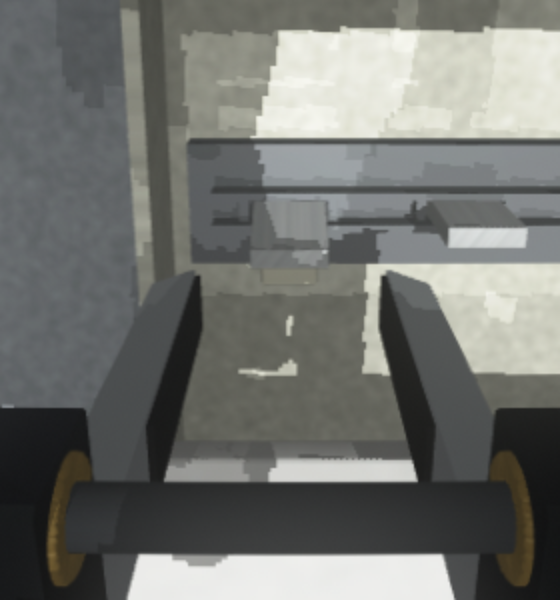

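Plate top is at about (324,228), with its back face running from row 200 down to row 224. The wax carrier seems to lean towards +x compared with its neighbour, so I'll measure that.

```bash
python3 - <<'E'
from h import *
w=load("wrist3");hx=np.array([.996,.088,0])
o=np.array([.4647,.0095,0])
for n,b,t,tf in(("wax",(324.3,200),(324.3,224),(324.3,233)),("nb",(415,200),(423.7,213.5),(423.7,223))):
    B=plane(w,*b,.042);T=plane(w,*t,.072);F=plane(w,*tf,.072)
    print(n,B.round(4),T.round(4),F.round(4),"lean mm/30",((T-B)@hx*1000).round(1),"thick",((F-T)@hx*1000).round(1),"from bar",((B-o)@hx*1000).round(1))
print(w["R"][2],-w["R"].T@w["t"])
E
```

```text
wax [ 0.604 -0.049  0.042] [ 0.6122 -0.0482  0.072 ] [ 0.6188 -0.0477  0.072 ] lean mm/30 8.2 thick 6.7 from bar 133.6
nb [0.5981 0.0204 0.042 ] [0.5987 0.0191 0.072 ] [0.6056 0.0203 0.072 ] lean mm/30 0.5 thick 7.0 from bar 133.8
[ 0.28685458  0.02480757 -0.95765288] [ 0.52591964 -0.05530719  0.29849539]
```

Lean is about 0.2 rad towards +x, the most the groove allows. I'll tilt the tool by 0.21 to match and approach along the plate.

```bash
cat >> h.py <<'E'
def graspR(hx,th):
    up=np.array([0,0,1.]);z=-(np.sin(th)*hx+np.cos(th)*up);y=np.cross(up,hx);x=np.cross(y,z)
    return Ro.from_matrix(np.c_[x,y,z])
E
python3 - <<'E'
from h import *
hx=np.array([.9961,.088,0]);R=graspR(hx,.21);z=R.as_matrix()[:,2];g=np.array([.614,-.048,.069])
row(g-(.1804+.06)*z,R);row(g-.1804*z,R)
E
```

```text
row [-5.33, -0.16, 1.69] [-0.0, 0.211, -0.0] t 6.5
row [-4.07, -0.16, 7.56] [-0.0, 0.211, -0.0] t 6.5
```

```bash
python3 -m jog '[[-5.3,-0.1,1.7,0,0.15,0],[-5.3,-0.1,1.7,0,0.21,0],[-5.3,-0.1,1.7,0,0.21,0],[-4.9,-0.1,3.7,0,0.21,0],[-4.5,-0.1,5.5,0,0.21,0],[-4.5,-0.1,5.5,0,0.21,0]]'
python3 - <<'E'
from h import *
hx=np.array([.9961,.088,0]);R=graspR(hx,.21);z=R.as_matrix()[:,2];g=np.array([.614,-.048,.069])
row(g-.1804*z,R)
w=snap("wrist","wrist4");cv2.imwrite("pics/w4.png",cv2.resize(w["img"][100:400,160:480],None,fx=2.5,fy=2))
E
```

```text
time_s: 7.1
ee_pos: [0.6545, -0.0438, 0.2644]
eef_rot: [3.141, -0.209, -3.053]
force: [-0.0, -0.1, -0.0]
grip_width: 0.0502
grip_force: 0.0
row [-0.09, -0.06, 1.92] [0.0, 0.001, 0.001] t 7.1
```

View pics/w4.png

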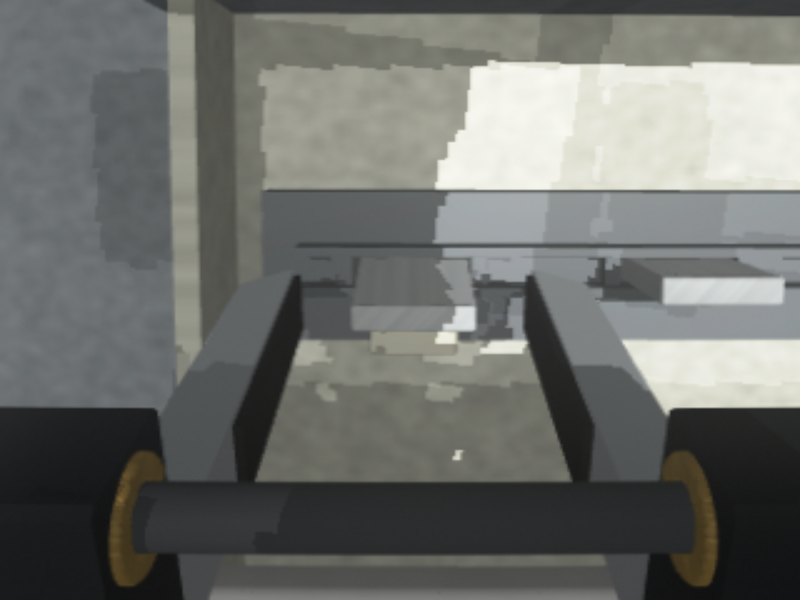

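The plate's top centre at x≈414 lies midway between the fingertips at about 413. I'll descend, grip and lift slightly.

```bash
python3 -m jog '[[-0.1,0,1,0,0,0],[-0.1,0,1.9,0,0,0],[-0.1,0,1.9,0,0,0],[-0.1,0,1.9,0,0,0]]' && python3 -m jog '[[0,0,0,0,0,0],[0,0,0,0,0,0],[0,0,0,0,0,0],[0,0,0,0,0,0],[0,0,0,0,0,0]]' 0 15 && python3 -m jog '[[0,0,-1,0,0,0],[0,0,-2,0,0,0],[0,0,-4,0,0,0],[0,0,-6,0,0,0],[0,0,-9,0,0,0],[0,0,-12,0,0,0],[0,0,-12,0,0,0],[0,0,-12,0,0,0]]'
python3 - <<'E'
from h import *
o=ctrl.get_obs();print(o["ee_pos"],o["eef_rot"])
w=snap("wrist","wrist5");s=snap("scene","scene5");d=snap("side","side5")
z=Ro.from_euler("xyz",o["eef_rot"]).as_matrix();g=o["ee_pos"]+.1804*z[:,2]
def crop(c,p,W,H,f):
    x,y=(p-[W/2,H/2]).astype(int);print(x,y)
    return cv2.resize(c["img"][y:y+H,x:x+W],None,fx=f,fy=f,interpolation=cv2.INTER_CUBIC)
p=proj(w,g);print(g,p)
a=crop(w,p,200,100,4)
b=np.hstack([crop(s,proj(s,g),100,75,4),crop(d,proj(d,g),100,75,4)])[:200]
r=load("side5")
cv2.imwrite("pics/z5.png",np.vstack([a,b]))
E
```

```text
time_s: 7.55
ee_pos: [0.6525, -0.0449, 0.2459]
eef_rot: [-3.142, -0.21, -3.053]
force: [0.0, 0.0, 0.4]
grip_width: 0.05
grip_force: 0.0
time_s: 8.05
ee_pos: [0.6525, -0.0449, 0.246]
eef_rot: [-3.141, -0.21, -3.053]
force: [0.9, 0.3, 0.2]
grip_width: 0.0283
grip_force: 15.0
time_s: 8.85
ee_pos: [0.6773, -0.0426, 0.3639]
eef_rot: [-3.141, -0.209, -3.053]
force: [-0.6, 0.2, -0.7]
grip_width: 0.0282
grip_force: 15.0
[ 0.6773063  -0.04264422  0.3639211 ] [-3.14135556 -0.20878415 -3.0533166 ]
[ 0.64006405 -0.04598332  0.18743873] [326.54934785 268.74058739]
226 218
246 162
295 147
```

View pics/z5.png

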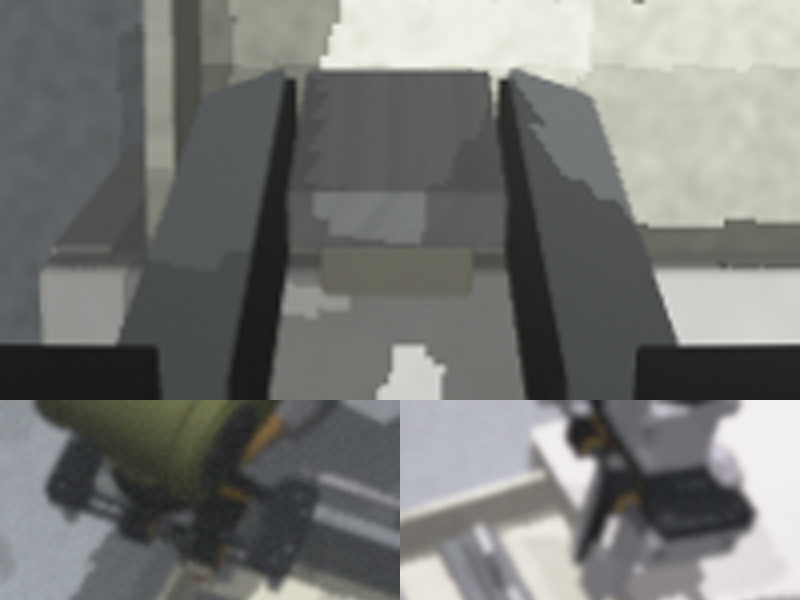

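The plate is held between the fingers and the wax faces the rear. Back face edges are at rows ≈235.5 (bottom), 265.7 (top back) and 279.7 (top front), column ≈325. From these I'll solve for its pose in the tool frame.

```bash
python3 - <<'E'
from h import *
from scipy.optimize import least_squares
o=ctrl.get_obs();w=load("wrist5");C=Ro.from_euler("xyz",o["eef_rot"])
# plate in tool frame: block x ~ -tool x, block z ~ -tool z, turned by phi about tool y
def pts(q):
    bx=np.array([-np.cos(q[2]),0,np.sin(q[2])]);bz=np.array([-np.sin(q[2]),0,-np.cos(q[2])])
    b=np.array([q[0],0,q[1]]) # block origin
    return b,bx,bz
def f(q):
    b,bx,bz=pts(q);P=[b-.004*bx,b-.004*bx+.04*bz,b+.004*bx+.04*bz]
    return [proj(w,o["ee_pos"]+C.apply(p))[1]-r for p,r in zip(P,(235.5,265.7,279.7))]
r=least_squares(f,[0,.2,0],x_scale=[.01,.01,.1]);print(r.x,r.cost)
for y in(-.014,.014): print(proj(w,o["ee_pos"]+C.apply(np.array([0,y,.18])))[0])
J=r.jac;print(np.linalg.inv(J))
E
```

```text
[-0.00379762  0.22027741 -0.00847349] 1.7771458472818954e-26
299.08395168660144
354.1988882907625
[[-0.00118198 -0.00343732  0.00398417]
 [ 0.00116262  0.00825384 -0.00950296]
 [-0.01346918  0.03502505 -0.02426863]]
```

```bash
cat >> h.py <<'E'
YAW=np.radians(-41.7);RING=np.array([.5651,-.3273,.2546]);OFF=np.array([-.0155,0,.1935])
def present(back=0,lens=0,yaw=None):
    y=YAW if yaw is None else yaw;h=np.array([np.cos(y),np.sin(y),0]);a=np.radians(25)
    xv=np.cos(a)*h+np.array([0,0,np.sin(a)]);R=graspR(h,-a);V=RING-xv*(.12+lens)
    return V,V-back*h-R.apply(OFF),R
E
python3 - <<'E'
from h import *
V,p,R=present(.08);print(V,p);row(p,R)
E
```

```text
[ 0.48389792 -0.25495159  0.20388581] [ 0.35262071 -0.13798786  0.37270578]
row [32.66, -6.63, 5.93] [0.093, -0.611, 0.825] t 9.0
```

```bash
python3 -m jog '[[4,-0.9,0.7,0.012,-0.076,0.103],[8,-1.7,1.4,0.023,-0.153,0.206],[12,-2.5,2.2,0.035,-0.23,0.31],[16,-3.3,2.9,0.046,-0.3,0.41],[20,-4.1,3.7,0.058,-0.38,0.515],[24,-5,4.4,0.07,-0.46,0.62],[28,-5.8,5.2,0.08,-0.535,0.72],[32.7,-6.6,5.9,0.093,-0.611,0.825]]'
python3 -m jog '[[0,0,0,0,0,0],[0,0,0,0,0,0],[0,0,0,0,0,0]]'
python3 - <<'E'
from h import *
V,p,R=present(.08);row(p,R);w=snap("wrist","wrist6");cv2.imwrite("pics/w6.png",w["img"]);print(proj(w,RING))
E
```

```text
time_s: 9.8
ee_pos: [0.3508, -0.1377, 0.3728]
eef_rot: [3.139, 0.439, 2.409]
force: [0.4, -0.9, 0.1]
grip_width: 0.0277
grip_force: 15.0
time_s: 10.1
ee_pos: [0.353, -0.1377, 0.3735]
eef_rot: [3.14, 0.437, 2.414]
force: [0.3, -0.1, 1.0]
grip_width: 0.0278
grip_force: 15.0
row [0.04, -0.05, 0.07] [0.001, 0.0, 0.0] t 10.1
[325.54335101 465.08252809]
```

View pics/w6.png

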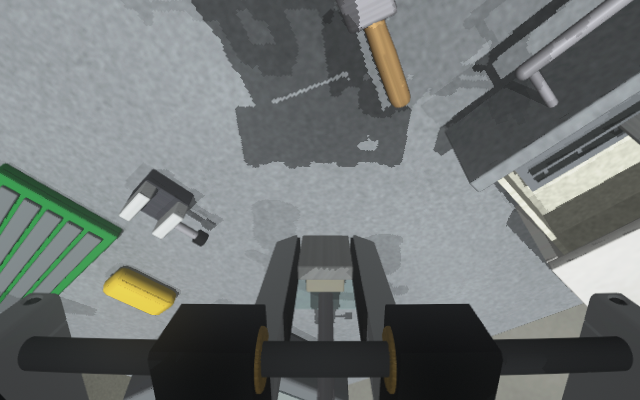

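The wrist view shows the carrier (325,260) in line with the stand column (326,310), so the heading is right. The lens itself is hidden by the hand. I'll go to the viewing point and check with the fixed cameras.

```bash
python3 -c "
from h import *
V,p,R=present(0);row(p,R)"
```

```text
row [-7.21, -0.07, 3.43] [0.001, -0.0, 0.0] t 10.15
```

```bash
python3 -m jog '[[-1.8,0,0.8,0,0,0],[-3.6,-0.1,1.7,0,0,0],[-5.4,-0.1,2.5,0,0,0],[-7.2,-0.1,3.4,0,0,0],[-7.2,-0.1,3.4,0,0,0],[-7.2,-0.1,3.4,0,0,0]]'
python3 - <<'E'
from h import *
V,p,R=present(0);row(p,R)
s=snap("scene","scene7");d=snap("side","side7")
def crop(c,p,W,H,f,extra=()):
    x,y=(p-np.array([W/2,H/2])).astype(int)
    im=cv2.resize(c["img"][y:y+H,x:x+W],None,fx=f,fy=f,interpolation=cv2.INTER_CUBIC)
    for k in range(0,W,10): cv2.putText(im,str(x+k),(int(k*f),8),0,.3,(0,0,255),1);cv2.line(im,(int(k*f),10),(int(k*f),13),(0,0,255),1)
    for k in range(0,H,10): cv2.putText(im,str(y+k),(0,int(k*f)+4),0,.3,(0,0,255),1)
    return im
M=np.array
a=np.hstack([crop(load("scene0"),M((220,134)),50,37,8),crop(load("side0"),M((368,272)),50,37,8)])
b=np.hstack([crop(s,proj(s,V),50,37,8),crop(d,proj(d,V),50,37,8)])
print(proj(s,V),proj(d,V));cv2.imwrite("pics/z7.png",np.vstack([a,b]))
E
```

```text
time_s: 10.75
ee_pos: [0.4115, -0.1911, 0.3724]
eef_rot: [3.141, 0.435, 2.414]
force: [-0.2, 0.3, -0.2]
grip_width: 0.0279
grip_force: 15.0
row [-0.07, 0.05, 0.01] [0.001, -0.001, 0.0] t 10.75
[263.1440774  136.63368481] [312.570079   263.49031568]
```

View pics/z7.png

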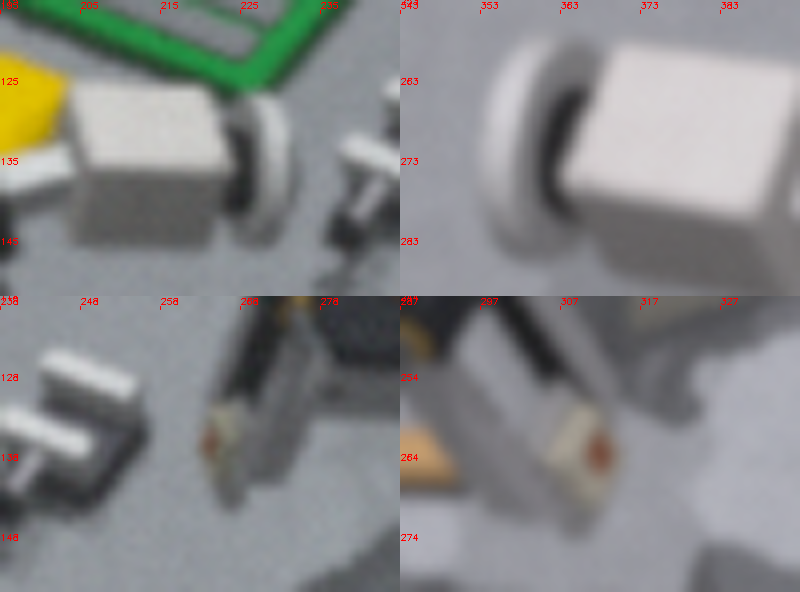

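The red specimen dot on the wax is at scene (264.2,136.5) and side (311.9,263.9), right at the predicted point. The ring body centre reads (227.6,136.2) and (360.6,271.5), so I'll refine with that.

```bash
python3 - <<'E'
from h import *
import h
s=load("scene7");d=load("side7")
D,e=tri(s,(264.2,136.5),d,(311.9,263.9));r,e2=tri(s,(227.6,136.2),d,(360.6,271.5))
hd,_=tri(s,(214,135.7),d,(380,274))
print("dot",D,e[0],"ring",r,e2[0],"head",np.linalg.norm(r-hd),"tilt",np.degrees(np.arcsin((hd-r)[2]/np.linalg.norm(hd-r))))
h.RING=(r+RING)/2
V,p,R=present(0,.004);print("V",V,"dist",np.linalg.norm(V-D))
C=Ro.from_euler("xyz",ctrl.get_obs()["eef_rot"]);print("shift tool cm",C.inv().apply(V-D)*100)
E
```

```text
dot [ 0.48157095 -0.25376553  0.20204376] 0.0011025074260214646 ring [ 0.56688382 -0.32748312  0.25198556] 0.001314773182177949 head 0.04376020406013883 tilt 26.08174132829761
V [ 0.4820831  -0.25263153  0.20088812] dist 0.0016981619883217772
shift tool cm [0.08257147 0.1186307  0.08914175]
```

The wax face is within 2 mm of the estimated viewing point. I'll let it settle and hand in.

```bash
python3 -m jog '[[0,0,0,0,0,0],[0,0,0,0,0,0],[0,0,0,0,0,0],[0,0,0,0,0,0],[0,0,0,0,0,0]]'; python3 -c "
from station import ctrl
print(ctrl.hand_in())"
```

```text
time_s: 11.35
ee_pos: [0.4111, -0.1914, 0.3734]
eef_rot: [3.14, 0.438, 2.413]
force: [-0.6, -1.0, 0.1]
grip_width: 0.0278
grip_force: 15.0
the job is handed in; nothing more can be done
None
```

The job is handed in: the drawer is open about 155 mm and the wax carrier is held steady, its wax face about 2 mm from my camera-based estimate of the viewing point; the hand-in returned no verdict, and I did not re-check the empty carriers after the lift.

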